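Move the overhead camera to the gift box, hole by hole

ROBOT

A 7-joint arm with a two-finger parallel gripper is mounted at the origin on the work surface. World frame = base frame: x ahead of the robot, y to its left, z up, the work surface at z = 0. Lengths are in mm, angles in degrees, forces in N, time in s.
With the tool pointing down it reaches from about 400 to 850 mm from the base axis. Payload 10.4 kg.
Tool frame: the origin (TCP) lies on the centre line of the jaws, within the pads' length; the fingertips stand 11 mm ahead of it and the grasp point (between the pads) lies 8 mm behind it; x points along the fingers, y is the direction in which the jaws open and shut, and the axes are right-handed (so a half turn about x gives the same grasp; the last joint's range is limited). The gripper opens to 87 mm and grips with 3 to 60 N. Pads are 19 mm wide; open, the fingers measure 117 mm over their backs; the gripper's body (75 mm by 190 mm) begins 51 mm behind the grasp point.
Start: joints at [-65.065, 19.034, -3.707, 83.658, 1.238, 77.344, -5.071], TCP at [276.226, 560.67, 233.576] pointing down, gripper open.
Joint ranges: [-148.97, 148.97], [-28.65, 121.19], [-84.17, 76.75], [9.2, 138.47], [-72.65, 252.65], [3.7, 117.97], [-149.18, 149.18]. Speed limits (degrees/s): [127.2, 127.2, 159.86, 159.86, 180, 180, 180].

INTERFACE

Orientations are given as [roll, pitch, yaw] about the fixed x, y, z axes, in that order (R = Rz(yaw) Ry(pitch) Rx(roll)).
In Python, from workcell import * gives the robot as it stands. The module is installed in compiled form; this text tells all that it offers.
- The arm moves only by the tool send_rows, never from a script. Its argument "series" is a list that holds one entry, the list of rows, each a list of 7 numbers: the shift along the world's x, y, z in mm, then the turn, a rotation vector about the world's x, y, z in degrees, then the opening, from 0 (shut) to 1 (fully open). A call has 1 to 20 rows; each row shifts and turns the commanded pose from where the row before left it; what a row does not reach is not made up. A row lasts 1/12 s, in which the tool goes at most 41.7 mm and 7.16 degrees, less where a joint would pass 70% of its speed; a pose out of reach is approached as far as the arm can. A call is refused whole if a number of a shift passes 41.7 or a number of a turn 7.16, either way. A call with a gripper value outside its range is refused whole. The fingers move at their own pace and stop on an object; "force" is the grip in N (left out, the last holds). Time passes only in rows, so rows that do not move let the fingers close. It gives the time, the measured TCP pose, the force and the opening at its end, in the units of the state.
- get_obs(): the state, without advancing time (a new reading comes with each control period).
- camera(name): name is "scene" or "top" or "wrist"; returns a dict with "image" (420x560x3 uint8, red, green, blue), "camera_matrix" (3x3 intrinsics, pixels), "xyz" and "orientation" of the camera in the world; the wrist camera has in their place "hand_eye" (4x4, takes a point from camera to tool coordinates, whose origin is the TCP and whose axes are the tool frame's). Camera axes: x right, y up, looking along -z (the intrinsics and any distortion apply to the point x, -y, -z); pixel columns grow to the right and rows downward; lengths in mm; the calibration is good to about 2 mm. A picture is of the moment at which its call begins: read the wrist's pose just before it. There is no depth.
- hand_in(): hands the job in, once; it reports no verdict.
The state is a dict: "time_s": time; "joint_positions": joint angles; "dq": joint speeds; "joint_torque": joint torques, N m; "ee_pos": TCP position; "eef_rot": TCP orientation; "contact_force": force on the tool from outside, world axes, zero at the start; "wrist_torque": the same for the moment, N m; "gripper_width": finger opening in mm.
Only numpy, scipy, OpenCV 4.12 (cv2) and the standard library are available. Lean on these libraries where they do the work, as an engineer would, in place of code of your own. Each camera call takes 0.05 s, during which the arm holds its last target.

TASK

Bring the camera on the overhead photo stand over the open gift box: squeeze the red spring button flush with the black sliding tube, slide the tube until the button clicks out in the next hole, and go on hole by hole until the lens stands over the middle of the box. Feel for the click and never wrench the tube against the locked button; do not touch the camera itself. Leave the button fully sprung out and everything else on the mat where it is.

Things in the scene. Friction and masses are not known exactly. Their poses are not given: they have to be found in the camera images.
- button_spot (a point): Fixed point of the photo stand, 253 mm above the bench: on the centre line of the level telescopic arm, at the red button. x runs along the arm from the post (260 mm behind this point) to the camera, y level to the side where the button sticks out, z up. The black sliding tube here is 32 mm square, so each face is 16 mm away; 60 mm beside, above and below it are free.
- button_tip (a point): Tip of the red spring button: a 16 mm domed plunger sticking out 8 mm from the +y face of the sliding tube (axes of button_spot), at mid height. It sits in the fixed steel inner tube: it moves only in and out along y and stays in place while the black tube slides past. Pinching the tube across it (40 mm, 32 mm when flush) with 30 to 40 N presses it and holds the tube at once.
- button (a joint): Travel of the button, m: 0 sprung out, locking the tube dead in a hole; 0.008 flush with the tube's face; 0.0105 under the wall between holes. Spring 3 N at 0, 6 N when flush. Flush, its round shoulder lets the hole's edge ride over it (8 to 18 N along the arm to start, under 10 N after); half-way in it takes twice that, under 2 mm in it locks. In the next hole it springs out by itself: a dead stop.
- photo_arm (a joint): Position of the black sliding tube (358 mm long, 2.5 mm wall) with the camera, m: near 0 at the start, in a middle hole; positive is out, away from the post (+x of button_spot). Six equally spaced 19 mm holes run along its button side, over 30 mm apart, each leaving the button 1.5 mm of play either way. Friction about 2.5 N. Over 40 N against the locked button would bend it.
- lens (a point): Centre of the front glass of the camera lens, looking straight down from 146 mm above the mat; the camera hangs under the outer end of the sliding tube and moves with it (190 mm from button_spot along x at joint 0).
- camera (a point): Centre of the camera: black and silver body 116 x 68 x 38 mm across the tube, right under it, with a 62 mm lens barrel below. x along the arm. Not to be touched.
- gift_box_mid (a point): Centre (half-way up) of the open kraft gift box, 86 x 86 x 32 mm, on the mat, a white pad and a finished brooch in it. It stands under the arm's line, some holes further out or further in, within 10 mm of where the lens comes in that hole.
- box_lid: Kraft lid of the gift box, 90 x 90 x 20 mm, lying on the mat; origin at the centre of its underside.
- pearl_dish: Ivory dish of pearls, 86 mm across, 10 mm high, under the arm's line at the place that the gift box does not take; origin at the centre of its underside.
- stone_dish: Ivory dish of coloured stones, 100 mm across, 10 mm high; origin at the centre of its underside.
- gold_dish: Ivory dish of gold beads, 92 mm across, 10 mm high; origin at the centre of its underside.
- pliers: Small pliers, black handles with red, 155 mm long and 16 mm high, lying on the mat; x towards the jaws.
- bead_jar: Amber glass jar with a brass cap, 46 mm across, 62 mm high; origin at the centre of its underside.
There are look-alikes about, which are no part of the job. What is shaped like the part that bears gift_box_mid but green or pink is not meant.

How it is judged (in metres and radians):
On the way, in this order (a step that is already met when the one before it is completed fails the run):
1. the button is pressed flush while the tube is still at its first hole (value of joint button above 0.006 m and value of joint photo_arm between -0.008 and 0.008 m), for 0.02 s.
2. the tube is one hole along, out or in, with the button sprung out again (value of joint button below 0.003 m and (value of joint photo_arm between 0.035 and 0.045 m or value of joint photo_arm between -0.045 and -0.035 m)), for 0.05 s.
At the end, for the whole second after the job is handed in: The lens stands over the middle of the gift box (within 15 mm, seen from above), the tube is at rest and the red button is sprung out in a hole of the tube (pressed in less than 2 mm); gift box, lid, dishes, pliers and jar are within 15 mm of where they were (horizontal distance between lens and gift_box_mid below 0.015 m and value of joint button below 0.002 m and velocity of joint photo_arm between -0.004 and 0.004 m/s and distance of each of gift_box_mid, box_lid, pearl_dish, stone_dish, gold_dish, pliers, bead_jar from where it was at the start of the episode below 0.015 m); the robot touches nothing.
It fails at once if the tube is wrenched against the button (contact force between button_c0 and photo_arm above 40 N).
It fails at once if the robot touches the camera (contact force between any of the fingers, the arm and photo_arm_c23 above 1 N or contact force between any of the fingers, the arm and photo_arm_c24 above 1 N or contact force between any of the fingers, the arm and photo_arm_c25 above 1 N or contact force between any of the fingers, the arm and photo_arm_c26 above 1 N).
It fails at once if something on the mat is pushed away (distance of any of gift_box_mid, box_lid, pearl_dish, stone_dish, gold_dish, pliers, bead_jar from where it was at the start of the episode above 0.03 m).
It also fails if it takes over 51 s, if anything falls off the work surface, if the arm or the gripper's body presses on something with over 40 N, if the wrist force passes 120 N, or if a joint passes its speed limit or range.

## Working session

There is one attempt and no reset: what is moved stays moved. The work goes in short steps, Python scripts to look and compute and a tool call to move; the robot and the scene stay as the last step left them, time stands still between calls to the robot, and variables do not carry over. Pictures are saved under pics/ and viewed, and the job is handed in when it is done.

Besides the shell and the picture viewer there is one more tool, called after "Call:" as a command line: name --argument value ..., lists and objects as JSON in quotes. send_rows: Moves the arm, as the interface text tells. Its arguments: {"type":"object","properties":{"series":{"type":"array"},"force":{"type":"number"}},"required":["series"]}

```bash
mkdir -p pics
python3 - <<'E'
from workcell import *
import cv2
o=get_obs()
for k,v in o.items(): print(k,v)
for n in ["scene","top","wrist"]:
    c=camera(n); cv2.imwrite(f"pics/{n}0.png",c["image"][:,:,::-1])
    print(n,[ (k,v) for k,v in c.items() if k!="image"])
E
```

```text
time_s 0.0
joint_positions [-65.06483009  19.07307915  -3.70789555  83.70612994   1.23666436
  77.34321715  -5.07200899]
dq [ 0.0280522  -0.02806017  0.12856767 -0.0729632   0.03249858  0.01392849
  0.007378  ]
joint_torque [-6.98119275e-04 -6.23236728e+01  2.42525636e-02 -3.89907753e+01
 -6.15328085e-02  3.95387539e-02  1.16516067e-04]
ee_pos [276.0616281  560.30951429 232.74088488]
eef_rot [ -88.16870735   89.91738375 -114.39827579]
contact_force [ 0.24181685 -1.38462152  0.17345823]
wrist_torque [ 0.05256405 -0.00469961 -0.00902099]
gripper_width 87.21080930577952
scene [('camera_matrix', array([[521.31324283,   0.        , 275.65623758],
       [  0.        , 521.31324283, 205.78185674],
       [  0.        ,   0.        ,   1.        ]])), ('xyz', array([1724.90894479,  227.13743528,  964.24591646])), ('orientation', array([ 58.84432283,   1.12940319, 105.10451965]))]
top [('camera_matrix', array([[392.25184425,   0.        , 280.13920904],
       [  0.        , 392.25184425, 210.67657818],
       [  0.        ,   0.        ,   1.        ]])), ('xyz', array([ 256.54061235, -103.13281883, 1242.17357113])), ('orientation', array([ 11.60007271,   0.27000381, -94.14379492]))]
wrist [('camera_matrix', array([[361.58391259,   0.        , 282.86874303],
       [  0.        , 361.58391259, 208.64148907],
       [  0.        ,   0.        ,   1.        ]])), ('hand_eye', array([[ 4.56650056e-04,  2.40318821e-01, -9.70693904e-01,
        -1.50365197e+02],
       [ 9.99999852e-01,  1.76345516e-04,  5.14095260e-04,
        -6.15171337e-02],
       [ 2.94724284e-04, -9.70693996e-01, -2.40318705e-01,
        -6.57673498e+01],
       [ 0.00000000e+00,  0.00000000e+00,  0.00000000e+00,
         1.00000000e+00]]))]
```

View pics/scene0.png

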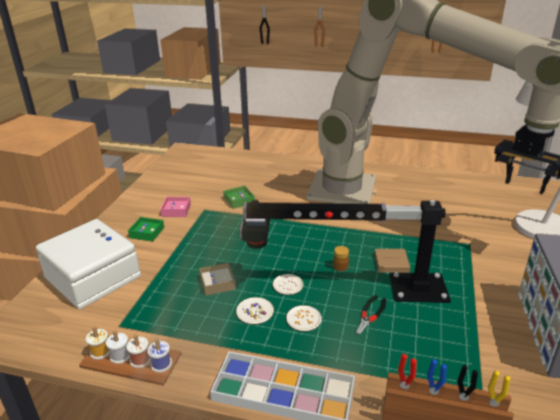

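View pics/top0.png

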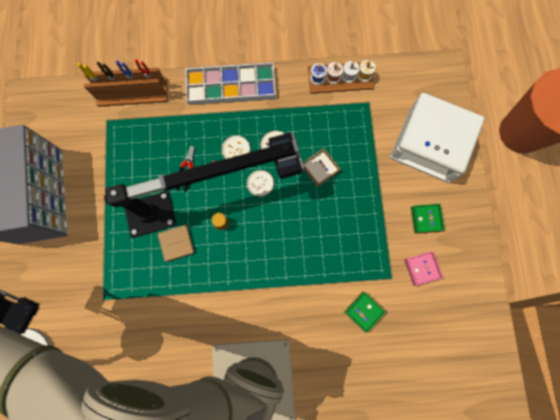

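View pics/wrist0.png

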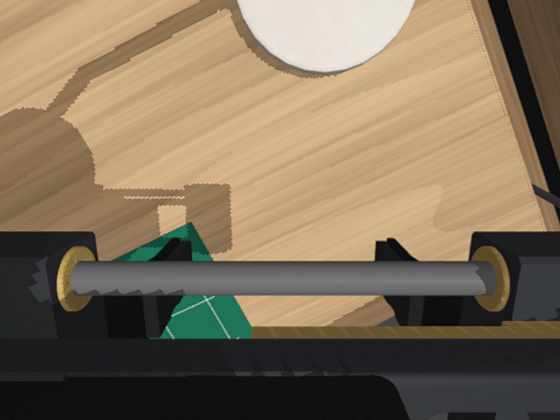

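```bash
cat > h.py <<'E'
import numpy as np, cv2
from scipy.spatial.transform import Rotation as R
def ray(c,px):
    K=c["camera_matrix"]; u=np.linalg.solve(K,[px[0],px[1],1.]); d=np.array([u[0],-u[1],-u[2]])
    Rm=R.from_euler('xyz',c["orientation"],degrees=True).as_matrix()
    return np.array(c["xyz"]),Rm@d
def onz(c,px,z):
    o,d=ray(c,px); return o+d*(z-o[2])/d[2]
def tri(c1,p1,c2,p2):
    o1,d1=ray(c1,p1);o2,d2=ray(c2,p2); d1/=np.linalg.norm(d1);d2/=np.linalg.norm(d2)
    t=np.linalg.lstsq(np.c_[d1,-d2],o2-o1,rcond=None)[0]; a=o1+d1*t[0];b=o2+d2*t[1]
    return (a+b)/2,np.linalg.norm(a-b)
def proj(c,P):
    Rm=R.from_euler('xyz',c["orientation"],degrees=True).as_matrix()
    q=Rm.T@(np.array(P)-c["xyz"]); K=c["camera_matrix"]; v=K@[q[0],-q[1],-q[2]]; return v[:2]/v[2]
E
python3 - <<'E'
import cv2
a=cv2.imread('pics/scene0.png')[190:300,190:450]; cv2.imwrite('pics/sc.png',cv2.resize(a,None,fx=3,fy=3,interpolation=cv2.INTER_CUBIC))
a=cv2.imread('pics/top0.png')[120:250,95:345]; cv2.imwrite('pics/tc.png',cv2.resize(a,None,fx=3.2,fy=3.2,interpolation=cv2.INTER_CUBIC))
E
```

```text
(no output)
```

View pics/sc.png

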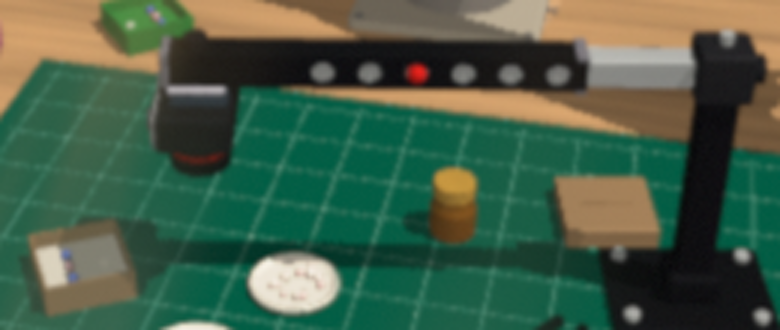

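View pics/tc.png

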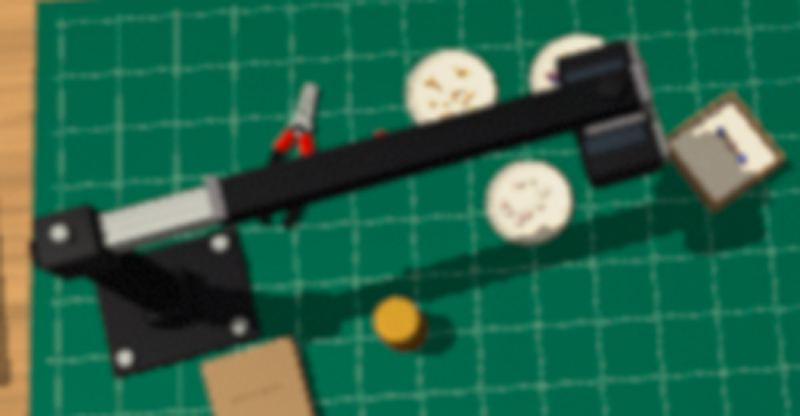

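```bash
cat > m.py <<'E'
from workcell import *
from h import *
s=camera("scene");t=camera("top")
S=lambda x,y:(190+x/3-.33,190+y/3-.33)
T=lambda x,y:(95+x/3.2-.35,120+y/3.2-.35)
a=s["image"].astype(int); m=(a[...,0]>150)&(a[...,1]<70)&(a[...,2]<70); m[:200]=0;m[230:]=0;m[:,:300]=0;m[:,360:]=0
ys,xs=np.nonzero(m); ps=(xs.mean(),ys.mean()); print(ps,len(xs))
a=t["image"].astype(int)
b=tri(s,ps,t,T(380,133)); print("tip",b)
print("tip at z253 scene",onz(s,ps,253))
for i,x in enumerate([(322,72),(370,73),(417,73),(463,74),(511,75),(558,75)]): print(i,onz(s,S(*x),253))
# tube axis on top face z=269 from top
for p in [(225,202),(580,105),(600,98)]: print("tube",onz(t,T(*p),269))
print("post",onz(t,T(58,235),270))
for p in [(732,92),(785,158),(716,211),(668,148)]: print("box",onz(t,T(*p),32))
for n,p in dict(pearl=(529,202)).items(): print(n,onz(t,T(*p),10))
E
python3 m.py
```

```text
(np.float64(328.90909090909093), np.float64(213.9090909090909)) 22
tip (array([604.61995397,  51.91982918, 256.02873523]), np.float64(1.7184890954227183))
tip at z253 scene [600.11760144  50.34643027 253.        ]
0 [617.77856571 -29.38608949 253.        ]
1 [609.91904644  10.86520265 253.        ]
2 [600.7061976   49.83235105 253.        ]
3 [593.29959924  88.13025556 253.        ]
4 [585.53496371 127.91251535 253.        ]
5 [576.39846509 166.54134478 253.        ]
tube [550.94928194 177.37732416 269.        ]
tube [ 611.77605085 -113.16728672  269.        ]
tube [ 616.5759038  -129.89178112  269.        ]
post [533.10089551 310.8287378  270.        ]
box [ 700.7378568  -270.73253865   32.        ]
box [ 627.07011681 -317.23720291   32.        ]
box [ 577.27142029 -243.02270992   32.        ]
box [ 646.2220386  -200.84166723   32.        ]
pearl [606.51688463 -56.81539441  10.        ]
```

Run:
```python
from workcell import *
from h import *
o=get_obs(); Rm=R.from_euler('xyz',o["eef_rot"],degrees=True).as_matrix(); print(Rm.round(3))
u=np.array([.207,-.978,0]);u/=np.linalg.norm(u);v=np.array([.978,.207,0]);v/=np.linalg.norm(v)
for sg in (1,-1):
    y=sg*v;x=np.array([0,0,-1.]);T=np.c_[x,y,np.cross(x,y)]
    print(sg,R.from_matrix(T@Rm.T).as_rotvec(degrees=True))
t=camera("top")
for z in (100,200): print([onz(t,p,z).round() for p in [(65,130),(65,240),(25,130),(30,240)]])
```

```text
[[-0.     0.442  0.897]
 [-0.001  0.897 -0.442]
 [-1.    -0.001  0.   ]]
1 [ 2.33201317e-02 -2.92680636e-02 -5.18207639e+01]
-1 [3.51692772e-02 2.80220853e-02 1.28179229e+02]
[array([795., 535., 100.]), array([449., 521., 100.]), array([805., 659., 100.]), array([457., 624., 100.])]
[array([748., 479., 200.]), array([432., 467., 200.]), array([757., 592., 200.]), array([439., 561., 200.])]
```

Call:
send_rows --series '[[[0,0,28,0,0,0,1],[0,0,28,0,0,0,1],[0,0,28,0,0,0,1],[0,0,28,0,0,0,1],[18,-32,0,0,0,-3.24,1],[18,-32,0,0,0,-3.24,1],[18,-32,0,0,0,-3.24,1],[18,-32,0,0,0,-3.24,1],[18,-32,0,0,0,-3.24,1],[18,-32,0,0,0,-3.24,1],[18,-32,0,0,0,-3.24,1],[18,-32,0,0,0,-3.24,1],[18,-32,0,0,0,-3.24,1],[18,-32,0,0,0,-3.24,1],[18,-32,0,0,0,-3.24,1],[18,-32,0,0,0,-3.24,1],[18,-32,0,0,0,-3.24,1],[18,-32,0,0,0,-3.24,1],[18,-32,0,0,0,-3.24,1],[18,-32,0,0,0,-3.24,1]]]' --force 35

```text
time_s: 1.97
ee_pos: [564.7, 47.0, 345.8]
eef_rot: [104.7, 90.0, 26.5]
contact_force: [1.0, 0.8, -0.2]
gripper_width: 87.4
```

```bash
cat > w.py <<'E'
import sys
from workcell import *
from h import *
o=get_obs(); c=camera("wrist")
Rm=R.from_euler('xyz',o["eef_rot"],degrees=True).as_matrix()
print(o["time_s"],o["ee_pos"].round(1) if hasattr(o["ee_pos"],'round') else o["ee_pos"],"jaw",Rm[:,1].round(4),"x",Rm[:,0].round(4),np.round(o["contact_force"],1),np.round(o["joint_positions"],1))
T=np.eye(4);T[:3,:3]=Rm;T[:3,3]=o["ee_pos"];W=T@c["hand_eye"]
print(W.tolist()); print(c["camera_matrix"].tolist())
cv2.imwrite(f"pics/{sys.argv[1]}.png",cv2.resize(c["image"][:,:,::-1],None,fx=1.4,fy=1.4))
for n in sys.argv[2:]:
    a=camera(n)["image"][:,:,::-1]
    a=a[190:300,190:450] if n=="scene" else a[110:240,95:345]
    cv2.imwrite(f"pics/{sys.argv[1]}_{n}.png",cv2.resize(a,None,fx=3,fy=3,interpolation=cv2.INTER_CUBIC))
E
python3 w.py w1
```

```text
1.9667 [564.7  47.  345.8] jaw [9.789e-01 2.043e-01 6.000e-04] x [ 6.e-04  3.e-04 -1.e+00] [ 1.   0.8 -0.2] [-31.    9.5  25.2  83.2  -4.1  88.1   5.8]
[[0.9789715592324644, -0.19784067814237702, -0.049736830278161524, 550.7123930755284], [0.2039953958094161, 0.950320390692189, 0.2351106835581947, 110.90208151266114], [0.0007514669080625714, -0.24031275685407605, 0.9706952220911959, 496.18948201215346], [0.0, 0.0, 0.0, 1.0]]
[[361.58391259014115, 0.0, 282.8687430325856], [0.0, 361.58391259014115, 208.64148907248972], [0.0, 0.0, 1.0]]
```

View pics/w1.png

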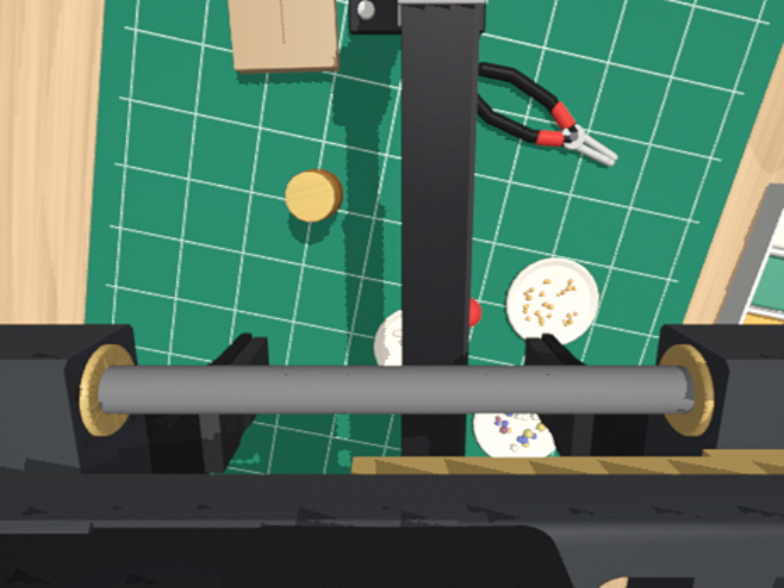

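Run:
```python
import numpy as np
W=np.array([[0.9789715592324644, -0.19784067814237702, -0.049736830278161524, 550.7123930755284], [0.2039953958094161, 0.950320390692189, 0.2351106835581947, 110.90208151266114], [0.0007514669080625714, -0.24031275685407605, 0.9706952220911959, 496.18948201215346]])
K=np.array([[361.58391259014115, 0.0, 282.8687430325856], [0.0, 361.58391259014115, 208.64148907248972], [0.0, 0.0, 1.0]])
def z(p,h):
    u=np.linalg.solve(K,[p[0]/1.4,p[1]/1.4,1]);d=W[:,:3]@[u[0],-u[1],-1];return (W[:,3]+d*(h-W[2,3])/d[2])
u=np.array([.207,-.978]);v=np.array([.978,.207]);b=np.array([578.5,46])
for p,h in [((402,50),269),((402,350),269),((478,50),269),((469,350),269),((481,312),253),((473,302),261),((473,323),245)]:
    q=z(p,h)[:2]; print(p,q.round(1),"along",((q-b)@u).round(1),"across",((q-b)@v).round(1))
```

```text
(402, 50) [543.7 157.3] along -116.1 across -11.0
(402, 350) [570.9  28.7] along 15.4 across -11.0
(478, 50) [574.5 163.7] along -116.0 across 20.5
(469, 350) [602.1  35.2] along 15.5 across 20.9
(481, 312) [606.9  50.6] along 1.3 across 28.7
(473, 302) [600.   56.7] along -6.0 across 23.3
(473, 323) [606.1  42. ] along 9.6 across 26.1
```

Call:
send_rows --series '[[[9,-0.6,0,0,0,0,1],[9,-0.6,-10,0,0,0,1],[0,0,-15,0,0,0,1],[0,0,-15,0,0,0,1],[0,0,0,0,0,0,1]]]'

```text
time_s: 2.43
ee_pos: [581.2, 49.1, 301.7]
eef_rot: [-94.2, 89.7, -172.1]
contact_force: [0.5, 0.0, -1.0]
gripper_width: 87.0
```

```bash
python3 w.py w2 top scene
```

```text
2.4333 [581.2  49.1 301.7] jaw [ 0.9778  0.2094 -0.005 ] x [-5.e-03 -7.e-04 -1.e+00] [ 0.5  0.  -1. ] [-30.2  12.6  25.2  85.1  -5.3  83.8   7.1]
[[0.9778775184867599, -0.20414919945885399, -0.0455923589923029, 567.6338392540596], [0.20912163394938219, 0.9490359939198979, 0.23579402973529473, 113.06416843854652], [-0.004868372676224676, -0.24011202927962083, 0.9707329768493005, 452.09459147251056], [0.0, 0.0, 0.0, 1.0]]
[[361.58391259014115, 0.0, 282.8687430325856], [0.0, 361.58391259014115, 208.64148907248972], [0.0, 0.0, 1.0]]
```

View pics/w2.png

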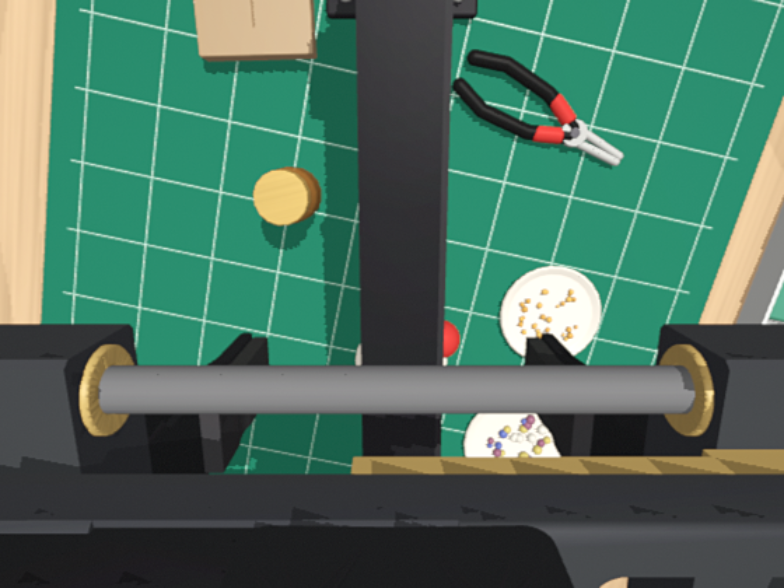

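View pics/w2_scene.png

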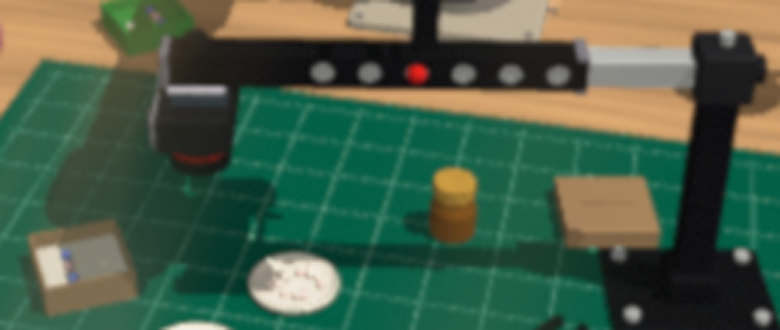

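Run:
```python
import numpy as np
from workcell import *
W=np.array([[0.9778775184867599, -0.20414919945885399, -0.0455923589923029, 567.6338392540596], [0.20912163394938219, 0.9490359939198979, 0.23579402973529473, 113.06416843854652], [-0.004868372676224676, -0.24011202927962083, 0.9707329768493005, 452.09459147251056]])
K=np.array([[361.58391259014115, 0.0, 282.8687430325856], [0.0, 361.58391259014115, 208.64148907248972], [0.0, 0.0, 1.0]])
def z(p,h):
    u=np.linalg.solve(K,[p[0]/1.4,p[1]/1.4,1]);d=W[:,:3]@[u[0],-u[1],-1];return (W[:,3]+d*(h-W[2,3])/d[2])
u=np.array([.207,-.978]);v=np.array([.978,.207]);b=np.array([581.2,49.1])
for p,h in [((358,50),269),((362,340),269),((447,50),269),((438,340),269),((442,340),269),((460,340),253),((447,320),261),((447,359),245)]:
    q=z(p,h)[:2]; print(p,q.round(1),"rel tool along",((q-b)@u).round(1),"across",((q-b)@v).round(1))
for i in range(3): print(get_obs()["ee_pos"],get_obs()["time_s"])
```

```text
(358, 50) [546.5 147.2] rel tool along -103.1 across -13.7
(362, 340) [567.5  47.4] rel tool along -1.2 across -13.8
(447, 50) [575.5 153.4] rel tool along -103.2 across 16.0
(438, 340) [595.8  53.6] rel tool along -1.3 across 15.2
(442, 340) [597.3  53.9] rel tool along -1.3 across 16.7
(460, 340) [607.2  50.3] rel tool along 4.2 across 25.7
(447, 320) [598.6  59.8] rel tool along -6.9 across 19.2
(447, 359) [605.3  38.1] rel tool along 15.8 across 21.3
[582.32393614  48.435415   305.90100293] 2.5833
[582.32393614  48.435415   305.90100293] 2.5833
[582.32393614  48.435415   305.90100293] 2.5833
```

Call:
send_rows --series '[[[1.8,-2.7,-12,0,0,0,1],[0,0,-12,0,0,0,1],[0,0,-12,0,0,0,1],[0,0,-12,0,0,0,1],[0,0,-12,0,0,0,1],[0,0,0,0,0,0,1],[0,0,0,0,0,0,1]]]'

```text
time_s: 3.17
ee_pos: [583.6, 44.8, 244.7]
eef_rot: [-88.2, 89.9, -166.2]
contact_force: [0.2, -0.5, 0.8]
gripper_width: 87.0
```

```bash
python3 w.py w3 scene; sleep 0
```

```text
3.1667 [583.6  44.8 244.7] jaw [ 0.9784  0.2068 -0.0015] x [-1.4e-03 -3.0e-04 -1.0e+00] [ 0.2 -0.5  0.8] [-29.7  14.1  25.   90.3  -6.   77.1   7.9]
[[0.9784401695054131, -0.20077603081478917, -0.04841301631250154, 569.7035812279905], [0.20652621208141633, 0.949653788537975, 0.23559415450891377, 108.7579797217785], [-0.001326054869748019, -0.2405133413466432, 0.9706449269494757, 395.10726294684093], [0.0, 0.0, 0.0, 1.0]]
[[361.58391259014115, 0.0, 282.8687430325856], [0.0, 361.58391259014115, 208.64148907248972], [0.0, 0.0, 1.0]]
```

View pics/w3.png

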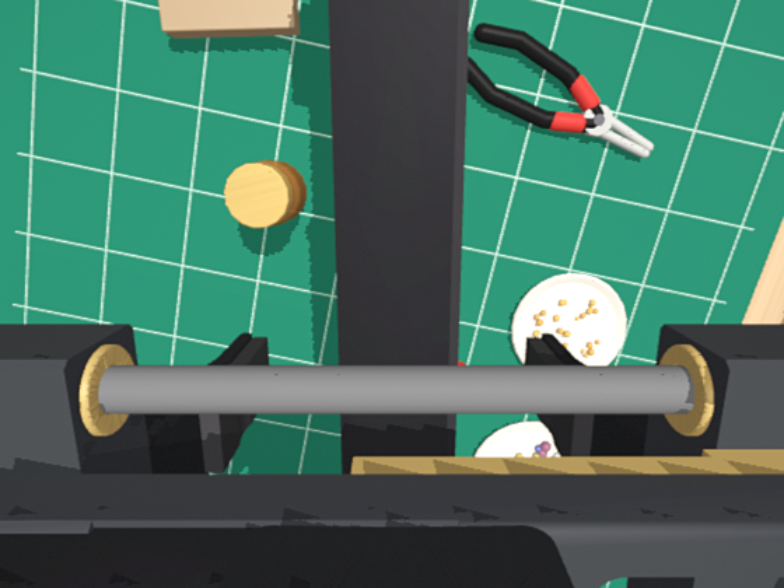

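View pics/w3_scene.png

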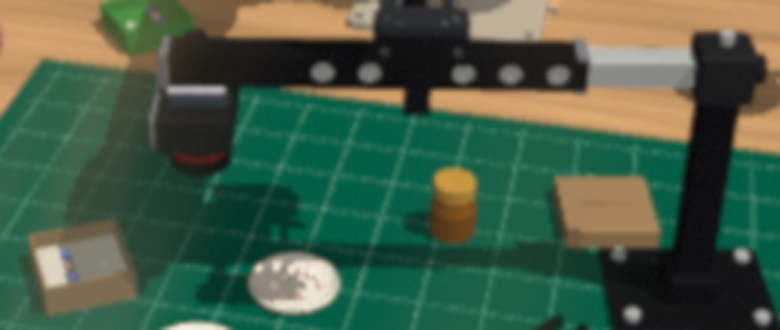

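Call:
send_rows --series '[[[0,0,0,0,0,0,0.3],[0,0,0,0,0,0,0.3],[0,0,0,0,0,0,0.3],[0,0,0,0,0,0,0.3],[0,0,0,0,0,0,0.3],[0,0,0,0,0,0,0.3],[0,0,0,0,0,0,0.3],[0,0,0,0,0,0,0.3]]]' --force 35

```text
time_s: 3.93
ee_pos: [584.5, 44.9, 245.7]
eef_rot: [86.8, 89.9, 8.8]
contact_force: [4.0, 0.9, -1.6]
gripper_width: 41.8
```

Call:
send_rows --series '[[[0,0,0,0,0,0,0],[0,0,0,0,0,0,0],[0,0,0,0,0,0,0],[0,0,0,0,0,0,0],[0,0,0,0,0,0,0],[0,0,0,0,0,0,0]]]' --force 35

```text
time_s: 4.43
ee_pos: [584.1, 44.8, 245.7]
eef_rot: [93.8, 90.0, 15.7]
contact_force: [2.2, 0.4, 0.4]
gripper_width: 31.8
```

Call:
send_rows --series '[[[0.2,-1,0,0,0,0,0],[0.2,-1,0,0,0,0,0],[0.2,-1,0,0,0,0,0],[0.2,-1,0,0,0,0,0]]]'

```text
time_s: 4.77
ee_pos: [584.6, 42.6, 245.7]
eef_rot: [178.3, 89.9, 100.3]
contact_force: [-0.2, 6.1, 1.3]
gripper_width: 31.5
```

Call:
send_rows --series '[[[0.21,-1,0,0,0,0,0],[0.21,-1,0,0,0,0,0],[0.21,-1,0,0,0,0,0],[0.21,-1,0,0,0,0,0]]]'

```text
time_s: 5.1
ee_pos: [585.3, 39.2, 245.6]
eef_rot: [-178.4, 89.8, 103.6]
contact_force: [-1.2, 9.1, 2.0]
gripper_width: 31.6
```

Call:
send_rows --series '[[[0.21,-1,0,0,0,0,0],[0.21,-1,0,0,0,0,0],[0.21,-1,0,0,0,0,0],[0.21,-1,0,0,0,0,0]]]'

```text
time_s: 5.43
ee_pos: [586.0, 35.7, 245.6]
eef_rot: [-177.1, 89.8, 105.0]
contact_force: [-1.7, 7.3, 1.4]
gripper_width: 31.7
```

Call:
send_rows --series '[[[0.42,-2,0,0,0,0,0],[0.42,-2,0,0,0,0,0],[0.42,-2,0,0,0,0,0],[0.42,-2,0,0,0,0,0],[0.42,-2,0,0,0,0,0],[0.42,-2,0,0,0,0,0],[0.42,-2,0,0,0,0,0],[0,0,0,0,0,0,0]]]' --force 30

```text
time_s: 6.1
ee_pos: [589.4, 19.6, 245.7]
eef_rot: [164.3, 89.9, 86.2]
contact_force: [1.3, 3.7, 0.6]
gripper_width: 31.3
```

Call:
send_rows --series '[[[0.31,-1.5,0,0,0,0,0],[0.31,-1.5,0,0,0,0,0],[0.31,-1.5,0,0,0,0,0],[0.31,-1.5,0,0,0,0,0],[0.31,-1.5,0,0,0,0,0],[0.31,-1.5,0,0,0,0,0]]]' --force 20

```text
time_s: 6.6
ee_pos: [591.6, 9.2, 245.7]
eef_rot: [36.0, 89.9, -42.0]
contact_force: [4.8, -4.5, -1.8]
gripper_width: 32.0
```

Call:
send_rows --series '[[[0.2,-1,0,0,0,0,0],[0.2,-1,0,0,0,0,0],[0,0,0,0,0,0,0]]]'

```text
time_s: 6.85
ee_pos: [592.0, 7.3, 245.7]
eef_rot: [58.4, 90.0, -19.7]
contact_force: [4.5, 0.2, 0.0]
gripper_width: 31.7
```

```bash
python3 w.py w4 scene|head -1
```

```text
6.85 [592.    7.3 245.7] jaw [9.785e-01 2.063e-01 7.000e-04] x [ 8.e-04 -3.e-04 -1.e+00] [4.5 0.2 0. ] [-26.8  15.   26.3  89.3  -6.7  77.3  12.1]
```

View pics/w4_scene.png

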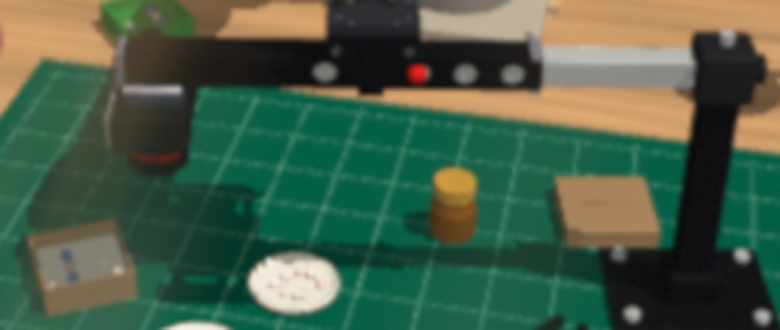

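View pics/w4.png

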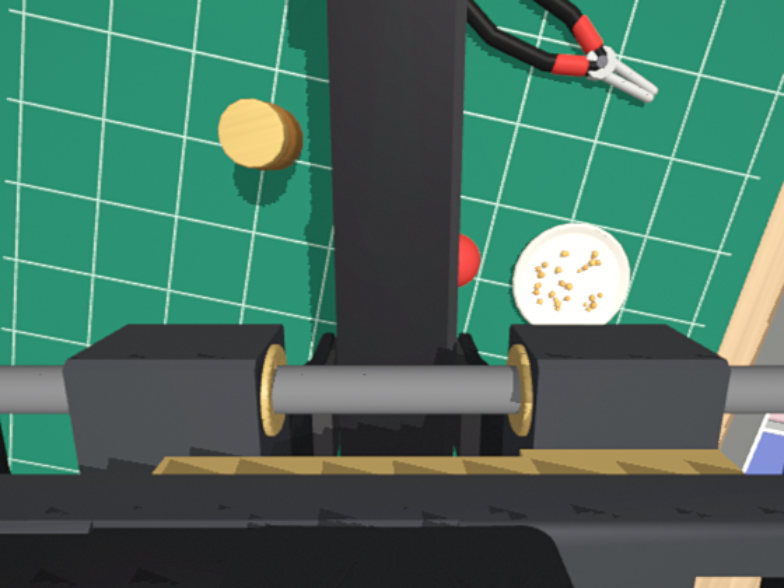

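Call:
send_rows --series '[[[0,0,0,0,0,0,0.8],[0,0,0,0,0,0,0.8],[0,0,0,0,0,0,0.8],[0,0,0,0,0,0,0.8],[0,0,0,0,0,0,0.8]]]'

```text
time_s: 7.37
ee_pos: [591.4, 7.7, 245.4]
eef_rot: [-93.9, 90.0, -172.0]
contact_force: [0.6, -1.0, 0.1]
gripper_width: 57.3
```

Call:
send_rows --series '[[[0,0,0,0,0,0,0.8],[-1.6,7.5,0,0,0,0,0.8],[-1.6,7.5,0,0,0,0,0.8],[-1.6,7.5,0,0,0,0,0.8],[-1.6,7.5,0,0,0,0,0.8],[-1.6,7.5,0,0,0,0,0.8],[0,0,0,0,0,0,0.5],[0,0,0,0,0,0,0.5]]]'

```text
time_s: 8.03
ee_pos: [583.6, 46.0, 245.6]
eef_rot: [120.9, 90.0, 42.9]
contact_force: [0.4, -0.3, -0.4]
gripper_width: 62.8
```

```bash
python3 w.py w5 scene|head -1
```

```text
8.0333 [583.6  46.  245.6] jaw [9.781e-01 2.080e-01 1.000e-04] x [ 1.e-04  1.e-04 -1.e+00] [ 0.4 -0.3 -0.4] [-29.8  14.   25.   90.2  -6.   77.1   7.9]
```

View pics/w5_scene.png

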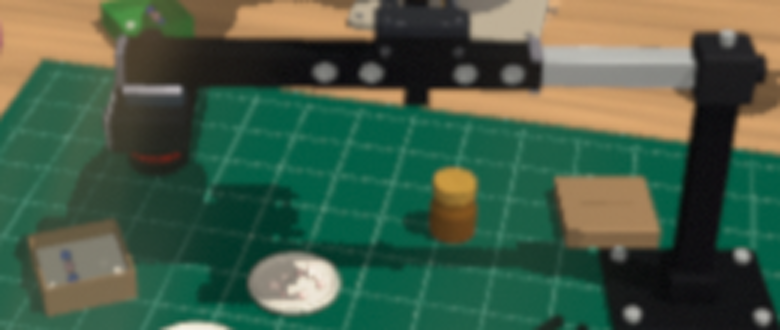

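Call:
send_rows --series '[[[0.1,-0.6,0,0,0,0,0.3],[0,0,0,0,0,0,0.3],[0,0,0,0,0,0,0.3],[0,0,0,0,0,0,0.3],[0,0,0,0,0,0,0],[0,0,0,0,0,0,0],[0,0,0,0,0,0,0],[0,0,0,0,0,0,0],[0,0,0,0,0,0,0]]]' --force 35

```text
time_s: 8.88
ee_pos: [584.2, 44.3, 245.7]
eef_rot: [60.8, 89.9, -17.3]
contact_force: [6.3, -0.4, -1.9]
gripper_width: 31.7
```

Call:
send_rows --series '[[[0.21,-1,0,0,0,0,0],[0.21,-1,0,0,0,0,0],[0.21,-1,0,0,0,0,0],[0.21,-1,0,0,0,0,0],[0.21,-1,0,0,0,0,0]]]'

```text
time_s: 9.3
ee_pos: [584.7, 41.9, 245.7]
eef_rot: [169.7, 89.8, 91.7]
contact_force: [2.4, 8.4, 0.0]
gripper_width: 31.8
```

Call:
send_rows --series '[[[0.21,-1,0,0,0,0,0],[0.21,-1,0,0,0,0,0],[0.21,-1,0,0,0,0,0],[0.21,-1,0,0,0,0,0],[0.21,-1,0,0,0,0,0],[0.21,-1,0,0,0,0,0]]]'

```text
time_s: 9.8
ee_pos: [585.8, 36.9, 245.7]
eef_rot: [176.2, 89.8, 98.3]
contact_force: [-0.6, 10.3, 0.6]
gripper_width: 31.6
```

Call:
send_rows --series '[[[0.42,-2,0,0,0,0,0],[0.42,-2,0,0,0,0,0],[0.42,-2,0,0,0,0,0],[0.42,-2,0,0,0,0,0],[0.42,-2,0,0,0,0,0],[0.42,-2,0,0,0,0,0],[0.42,-2,0,0,0,0,0],[0,0,0,0,0,0,0]]]' --force 30

```text
time_s: 10.47
ee_pos: [589.1, 21.0, 245.7]
eef_rot: [159.9, 89.9, 81.9]
contact_force: [3.3, 2.9, -1.1]
gripper_width: 31.4
```

Call:
send_rows --series '[[[0.31,-1.5,0,0,0,0,0],[0.31,-1.5,0,0,0,0,0],[0.31,-1.5,0,0,0,0,0],[0.31,-1.5,0,0,0,0,0],[0.31,-1.5,0,0,0,0,0],[0.31,-1.5,0,0,0,0,0],[0.31,-1.5,0,0,0,0,0]]]' --force 20

```text
time_s: 11.05
ee_pos: [591.3, 11.0, 245.7]
eef_rot: [163.5, 89.9, 85.5]
contact_force: [2.8, 3.7, -0.4]
gripper_width: 32.1
```

Call:
send_rows --series '[[[0.21,-1,0,0,0,0,0],[0.21,-1,0,0,0,0,0],[0,0,0,0,0,0,0]]]'

```text
time_s: 11.3
ee_pos: [592.3, 6.0, 245.7]
eef_rot: [38.5, 89.9, -39.6]
contact_force: [7.6, -1.6, -2.7]
gripper_width: 31.4
```

```bash
python3 w.py w6 scene|head -1
```

```text
11.3 [592.3   6.  245.7] jaw [0.9785 0.206  0.0014] x [ 0.0017 -0.0014 -1.    ] [ 7.6 -1.6 -2.7] [-26.8  15.   26.3  89.3  -6.7  77.2  12.2]
```

View pics/w6.png

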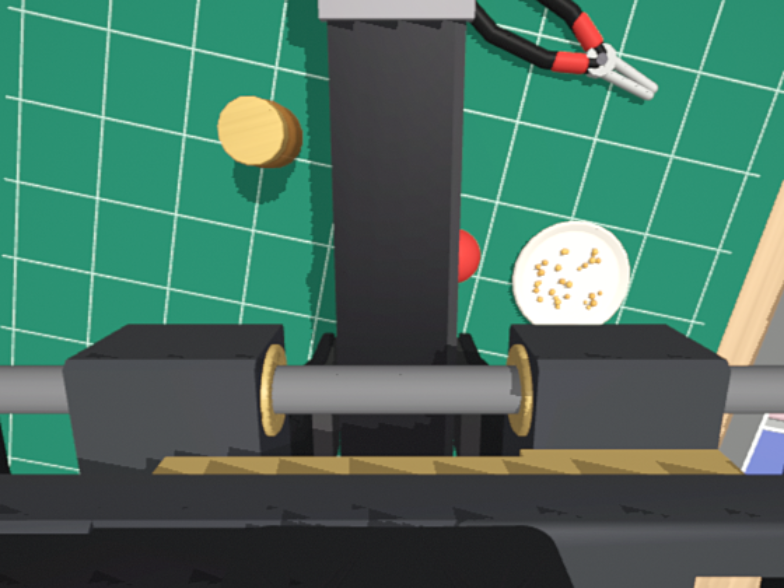

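Button sprung out fully at (466,255), second click. Release, return, and do the third.

Call:
send_rows --series '[[[0,0,0,0,0,0,0.8],[0,0,0,0,0,0,0.8],[0,0,0,0,0,0,0.8],[0,0,0,0,0,0,0.8],[0,0,0,0,0,0,0.8],[0,0,0,0,0,0,0.8],[-1.6,7.5,0,0,0,0,0.8],[-1.6,7.5,0,0,0,0,0.8],[-1.6,7.5,0,0,0,0,0.8],[-1.6,7.5,0,0,0,0,0.8],[-1.6,7.8,0,0,0,0,0.8],[0,0,0,0,0,0,0.5],[0,0,0,0,0,0,0.5]]]'

```text
time_s: 12.48
ee_pos: [583.5, 45.7, 245.6]
eef_rot: [132.7, 90.0, 54.7]
contact_force: [0.3, -0.3, -0.7]
gripper_width: 62.7
```

```bash
python3 w.py w7 scene|head -1
```

```text
12.4833 [583.5  45.7 245.6] jaw [9.781e-01 2.080e-01 2.000e-04] x [ 1.e-04  2.e-04 -1.e+00] [ 0.3 -0.3 -0.7] [-29.8  14.   25.   90.3  -6.   77.1   7.9]
```

View pics/w7_scene.png

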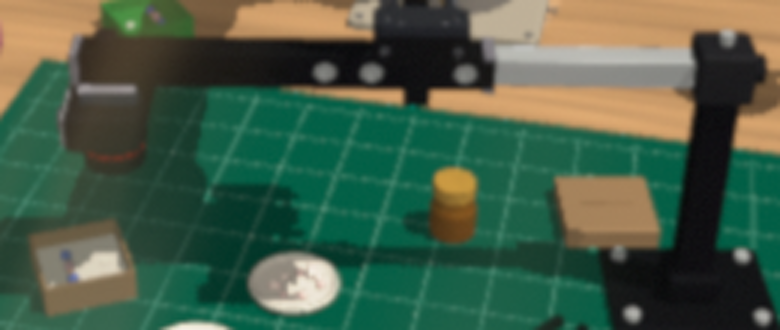

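Call:
send_rows --series '[[[0.1,-0.6,0,0,0,0,0.3],[0,0,0,0,0,0,0.3],[0,0,0,0,0,0,0.3],[0,0,0,0,0,0,0.3],[0,0,0,0,0,0,0],[0,0,0,0,0,0,0],[0,0,0,0,0,0,0],[0,0,0,0,0,0,0],[0,0,0,0,0,0,0]]]' --force 35

```text
time_s: 13.33
ee_pos: [584.3, 44.0, 245.7]
eef_rot: [68.0, 89.9, -10.1]
contact_force: [5.0, -0.6, -2.4]
gripper_width: 32.0
```

Call:
send_rows --series '[[[0.21,-1,0,0,0,0,0],[0.21,-1,0,0,0,0,0],[0.21,-1,0,0,0,0,0],[0.21,-1,0,0,0,0,0],[0.21,-1,0,0,0,0,0]]]'

```text
time_s: 13.75
ee_pos: [584.8, 41.5, 245.7]
eef_rot: [163.0, 89.9, 85.1]
contact_force: [1.9, 8.0, 0.6]
gripper_width: 31.8
```

Call:
send_rows --series '[[[0.21,-1,0,0,0,0,0],[0.21,-1,0,0,0,0,0],[0.21,-1,0,0,0,0,0],[0.21,-1,0,0,0,0,0],[0.21,-1,0,0,0,0,0],[0.21,-1,0,0,0,0,0]]]'

```text
time_s: 14.25
ee_pos: [585.9, 36.5, 245.7]
eef_rot: [172.1, 89.8, 94.2]
contact_force: [-0.3, 10.8, 1.3]
gripper_width: 31.5
```

Call:
send_rows --series '[[[0.42,-2,0,0,0,0,0],[0.42,-2,0,0,0,0,0],[0.42,-2,0,0,0,0,0],[0.42,-2,0,0,0,0,0],[0.42,-2,0,0,0,0,0],[0.42,-2,0,0,0,0,0],[0.42,-2,0,0,0,0,0],[0,0,0,0,0,0,0]]]' --force 30

```text
time_s: 14.92
ee_pos: [589.2, 20.5, 245.7]
eef_rot: [148.4, 89.9, 70.4]
contact_force: [3.7, 3.8, -0.9]
gripper_width: 32.0
```

Call:
send_rows --series '[[[0.31,-1.5,0,0,0,0,0],[0.31,-1.5,0,0,0,0,0],[0.31,-1.5,0,0,0,0,0],[0.31,-1.5,0,0,0,0,0],[0.31,-1.5,0,0,0,0,0],[0.31,-1.5,0,0,0,0,0],[0.31,-1.5,0,0,0,0,0]]]' --force 20

```text
time_s: 15.5
ee_pos: [591.4, 10.5, 245.7]
eef_rot: [153.2, 89.9, 75.3]
contact_force: [3.3, 4.0, -0.6]
gripper_width: 31.9
```

Call:
send_rows --series '[[[0.21,-1,0,0,0,0,0],[0.21,-1,0,0,0,0,0],[0,0,0,0,0,0,0]]]'

```text
time_s: 15.75
ee_pos: [592.4, 5.5, 245.7]
eef_rot: [42.7, 89.9, -35.5]
contact_force: [8.0, -4.8, -4.4]
gripper_width: 31.7
```

```bash
python3 w.py w8 scene|head -1
```

```text
15.75 [592.4   5.5 245.7] jaw [0.9786 0.2057 0.0017] x [ 0.0021 -0.0015 -1.    ] [ 8.  -4.8 -4.4] [-26.7  15.   26.4  89.3  -6.7  77.2  12.2]
```

View pics/w8.png

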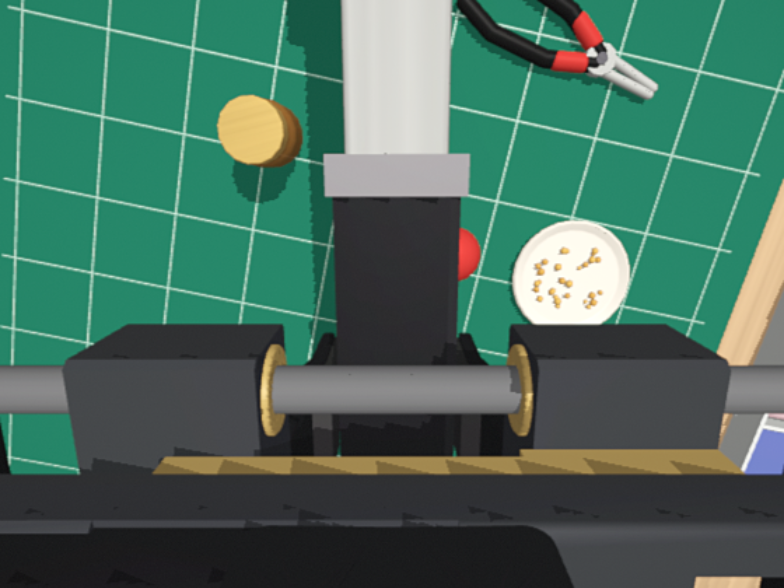

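Third click, button out at (466,254). Release, then lift straight up and look.

Call:
send_rows --series '[[[0,0,0,0,0,0,0.9],[0,0,0,0,0,0,0.9],[0,0,0,0,0,0,0.9],[0,0,0,0,0,0,0.9],[0,0,0,0,0,0,0.9],[0,0,0,0,0,0,0.9],[0,0,0,0,0,0,0.9],[0,0,15,0,0,0,0.9],[0,0,20,0,0,0,0.9],[0,0,20,0,0,0,0.9],[0,0,20,0,0,0,0.9],[-20,0,20,0,0,0,0.9],[-30,0,10,0,0,0,0.9],[-30,0,0,0,0,0,0.9],[-30,0,0,0,0,0,0.9],[-30,0,0,0,0,0,0.9],[-20,0,0,0,0,0,0.9],[0,0,0,0,0,0,0.9],[0,0,0,0,0,0,0.9]]]'

```text
time_s: 17.43
ee_pos: [431.2, 6.9, 351.2]
eef_rot: [118.3, 89.9, 40.3]
contact_force: [0.2, 0.5, 0.5]
gripper_width: 78.1
```

```bash
python3 w.py w9 scene top|head -1
```

```text
17.4333 [431.2   6.9 351.2] jaw [0.9783 0.2073 0.0019] x [ 0.0016  0.0014 -1.    ] [0.2 0.5 0.5] [-32.2 -10.2  21.9 100.2   3.7  89.2   1.3]
```

View pics/w9_scene.png

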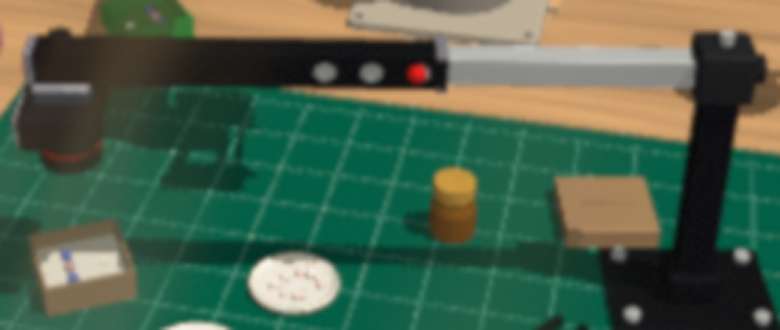

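View pics/w9_top.png

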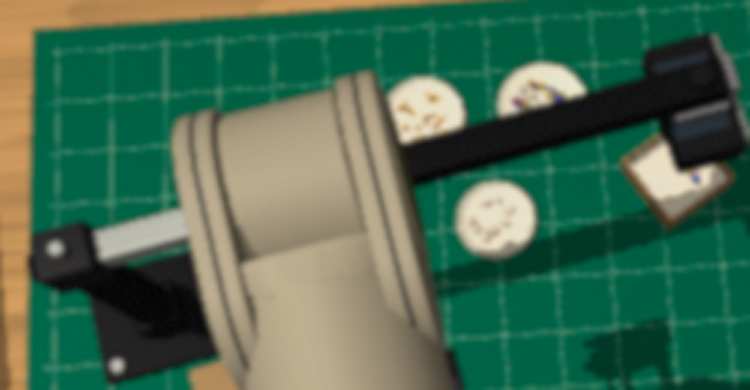

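Run:
```python
from workcell import *
from h import *
s=camera("scene");t=camera("top")
S=lambda x,y:(190+x/3-.33,190+y/3-.33)
for p in [(71,157),(71,162)]: print("lens",onz(s,S(*p),146))
for p in [(28,238),(125,222),(134,258)]: print("box rim",onz(s,S(*p),32))
print(proj(s,[642.6,-257.7,146])-[0,0], np.array(S(71,160)))
print("boxfloor pads",proj(t,[637.8,-258,32]))
print("button",onz(s,S(418,73),253))
o=get_obs();print(o["time_s"],o["contact_force"])
```

```text
lens [ 645.91162173 -257.23190914  146.        ]
lens [ 653.31016581 -254.39871277  146.        ]
box rim [ 632.79818698 -316.40488241   32.        ]
box rim [ 586.78718044 -233.55423872   32.        ]
box rim [ 637.48396185 -206.82934529   32.        ]
[213.61056811 241.3016967 ] [213.33666667 243.00333333]
boxfloor pads [321.30678345 167.14160013]
button [600.51040211  50.66049791 253.        ]
17.6833 [-0.73144577  0.19766493  0.02762331]
```

```bash
python3 -c "
from workcell import *
print(hand_in()); print(get_obs()['time_s'])"
```

```text
the job is handed in; nothing more can be done
None
the job is handed in; nothing more can be done
```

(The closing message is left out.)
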